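Draw the filler's piston half out and hold it

ROBOT

A 6-joint arm with a two-finger parallel gripper is mounted at the origin on the work surface. World frame = base frame: x ahead of the robot, y to its left, z up, the work surface at z = 0. Lengths are in m, angles in rad, forces in N, time in s.
With the tool pointing down it reaches from about 0.275 to 0.725 m from the base axis. Payload 5.6 kg.
Tool frame: the origin (TCP) lies midway between the tips of the shut fingers; the grasp point (between the pads) lies 19 mm behind it; z points along the fingers, y is the direction in which the jaws open and shut (so a half turn about z gives the same grasp; the last joint's range is limited). The gripper opens to 85 mm and grips with 20 to 120 N. Pads are 22 mm wide; open, the fingers measure 114 mm over their backs; the gripper's body (76 mm by 85 mm) begins 54 mm behind the grasp point. The pads swing forward as they close: fully open they stand 13 mm farther back than shut.
Start: joints at [-0.856, 0.255, 0.108, 0, -1.424, -0.285], TCP at [0.229, -0.5, 0.231] pointing down, gripper open.
Joint ranges: [-2.95, 2.95], [-1.21, 1.97], [-1.09, 1.5], [-2.87, 1.71], [-2.94, -0.07], [-3.05, 3.05]. Speed limits (rad/s): [2.57, 2.57, 3.14, 3.14, 3.14, 3.14].

INTERFACE

Orientations are given as a 3x3 rotation matrix whose columns are the frame's x, y, z axes.
In Python, from cell import r gives the robot as it stands.
- The arm moves only by the tool send_rows, never from a script. Its argument "plan" is a list of rows, each a list of 3 entries, a list of its own where there are three numbers: the finger opening in cm, from 0 to 8.54, then the shift along the tool's x, y, z in cm, then the turn about the tool's z in degrees. In form: [[fingers, [dx, dy, dz], spin], ...]. A call has 1 to 8 rows; each row is the pose to reach, as a shift and turn from the pose measured when the call began, along the tool's axes at that moment; what a row does not reach only later rows make up. A row lasts 1/10 s, in which the tool goes at most 50 mm and 8.59 degrees, less where a joint would pass 70% of its speed; a pose out of reach is approached as far as the arm can. A call with a gripper value outside its range is refused whole. The fingers move at their own pace and stop on an object; "grip_force" is the grip in N (left out, the last holds). Time passes only in rows, so rows that repeat a pose let the fingers close. It gives the time, the measured TCP pose, the force and the opening at its end, in the units of the state.
- r.read_state(): the state, without advancing time (a new reading comes with each control period).
- r.capture(name): name is "scene" or "top" or "wrist"; returns (picture, depth): 384x512x3 uint8, blue, green, red; 384x512 float32, m along the optical axis (not along the pixel's ray), 0 where there is no reading.
- r.camera_model(name): a dict with "intrinsics" (3x3 intrinsics, pixels), "R" (3x3) and "t" (3): a world point X has camera coordinates R X + t. Camera axes: x right, y down, z forward; pixel columns grow to the right and rows downward; lengths in m; the calibration is good to about 2 mm. A picture is of the moment at which its call begins: read the wrist's pose just before it. camera_model takes no time and is no camera call; for the wrist camera it gives the pose at the moment of the call.
- r.close_job(): hands the job in, once; it reports no verdict.
The state is a dict: "time": time; "joint_positions": joint angles; "qd": joint speeds; "effort": joint torques, N m; "eef_pos": TCP position; "eef_rot": TCP orientation; "wrist_force": force on the tool from outside, world axes, zero at the start; "torque": the same for the moment, N m; "gripper_width": opening from 0.0 (shut) to 1.0 (fully open).
Only numpy, scipy, OpenCV 4.12 (cv2) and the standard library are available. Lean on these libraries where they do the work, as an engineer would, in place of code of your own. Each camera call takes 0.05 s, during which the arm holds its last target.

TASK

A paint bottle has been left on the deck of the bench piston filler, right against the T-handle: first take it off and stand it upright on the bench top. Then draw the piston rod straight up out of its snug bore, without tilting or forcing it sideways, until it is half way out (40 mm, the dark band level with the deck), never pulling it clean out, and finish while still holding it there by the handle. Leave the cup, the jar and the palette knife where they are.

Things in the scene. Friction and masses are not known exactly. Their poses are not given: they have to be found in the camera images.
- filler: bench piston filler, fixed to the bench: grey housing with a steel deck on top, 110 (x) by 150 (y) mm, deck 95 mm above the bench; foot plate 130 by 170 mm, 10 mm thick; brass spout reaching 95 mm out on its +x side, below the deck. Origin: on the bench under the centre of the housing. z is up; turned about z by up to 0.7 rad
- filler_mouth (a point): centre of the mouth of the vertical bore, in the deck's top surface, at the middle of the deck; axes as the filler's. The bore is round, 21 mm wide and 85 mm deep
- piston: loose steel piston rod standing in the bore, 20 mm diameter and 80 mm long below its shoulder (27 mm disc, 6 mm thick), which rests on the deck when the rod is home; a dark band runs round the rod 40 mm below the shoulder's underside. Origin: on the rod's axis at the shoulder's underside (so when home it coincides with the bore's mouth). z is along the rod, upwards; x is along the T-handle. 0.25 to 0.5 kg; it turns freely and drops back if let go
- piston_handle (a point): centre of the black T-handle bar on top of the piston rod, 27 mm above the piston's origin; the bar is 90 mm long (piston's x), 20 mm wide (y) and 18 mm high, so its underside is 18 mm and its top 36 mm above the deck when home. It lies within 0.1 rad of the filler's x axis
- bottle: loose white plastic paint bottle, upright: cylinder 44 mm diameter up to 86 mm, then shoulder and pointed nozzle, 114 mm high in all, 0.1 to 0.2 kg. At the start it stands on the deck 5 to 9 mm from one long side of the T-handle (the filler's -y side), so that no finger fits between. Origin: centre of its underside; z up
- cup: bystander: yellow open mixing cup, 80 mm across, 95 mm high, standing on the bench on the robot's left. Origin: centre of its underside
- jar: bystander: closed glass jar with white lid, 64 mm across, 75 mm high, on the bench on the robot's right. Origin: centre of its underside
- knife: bystander: palette knife with wooden handle, 200 mm long, lying on the bench beyond the filler, roughly crosswise to the robot. Origin: under its middle, x along it
Mind the look-alikes: they are no part of the job. There is more than one size of the bottle; the one meant has the size given above.

How it is judged:
On the way, in this order (a step that is already met when the one before it is completed fails the run):
1. the bottle is off the filler, standing upright on the bench and let go, the piston still home (height (world z) of bottle below 0.006 m and angle between bottle's own z axis and vertical below 0.1 rad and contact force between the fingers and bottle below 0.1 N and z of piston in the frame of filler_mouth below 0.01 m), for 0.2 s.
2. the piston rod is drawn 30 to 50 mm out of its bore, held by the fingers (z of piston in the frame of filler_mouth between 0.03 and 0.05 m and contact force between the fingers and piston above 3 N), for 0.2 s.
At the end, for the whole second after the job is handed in: The piston's shoulder is 30 to 50 mm above the deck, the rod still in its bore and in line with it (within 0.04 rad, 5 mm), at rest, gripped by the fingers and pressing on the filler with less than 12 N; the bottle stands upright (within 0.1 rad) and untouched on the bench top (all of step 2 and horizontal distance between piston and filler_mouth below 0.005 m and angle between the z axis of piston and the z axis of filler, either way round below 0.04 rad and contact force between piston and filler below 12 N and linear speed of piston below 0.01 m/s and contact force between each of piston, the arm and bottle below 0.1 N and height (world z) of bottle below 0.006 m and angle between bottle's own z axis and vertical below 0.1 rad and linear speed of bottle below 0.02 m/s); the arm keeps its last pose, push and grip.
It fails at once if the piston is pulled clean out of its bore (z of piston in the frame of filler_mouth above 0.075 m).
It fails at once if the rod is forced against its bore or deck with over 60 N (contact force between piston and filler above 60 N).
It fails at once if the cup, jar or knife is moved by more than 20 mm (distance of any of cup, jar, knife from where it was at the start of the episode above 0.02 m).
It also fails if it takes over 51 s, if anything falls off the work surface, if the arm or the gripper's body presses on something with over 40 N, if the wrist force passes 120 N, or if a joint passes its speed limit or range.

## Working session

There is one attempt and no reset: what is moved stays moved. The work goes in short steps, Python scripts to look and compute and a tool call to move; the robot and the scene stay as the last step left them, time stands still between calls to the robot, and variables do not carry over. Pictures are saved under pics/ and viewed, and the job is handed in when it is done.

Besides the shell and the picture viewer there is one more tool, called as a command line: name --argument value ..., lists and objects as JSON in quotes. send_rows: Moves the arm, as the interface text tells. Its arguments: {"type":"object","properties":{"plan":{"type":"array","items":{"type":"array"}},"grip_force":{"type":"number"}},"required":["plan"]}

```bash
mkdir -p pics; ls; python3 - <<'E'
from cell import r
import cv2,numpy as np
s=r.read_state();print(s['time'],s['eef_pos'],np.round(s['eef_rot'],3).tolist(),s['gripper_width'])
for n in('scene','top'):
    p,d=r.capture(n);cv2.imwrite(f'pics/{n}0.png',p);np.savez(f'{n}0.npz',p=p,d=d,**r.camera_model(n))
    m=r.camera_model(n);print(n,np.round(m['intrinsics'],1).tolist(),np.round(m['R'],3).tolist(),m['t'])
E
```

```text
pics
0.0 [ 0.22902028 -0.49951282  0.23040712] [[-0.909, -0.417, -0.001], [-0.417, 0.909, 0.002], [0.0, 0.002, -1.0]] 1.0003633977533364
scene [[436.0, 0.0, 258.9], [0.0, 436.0, 184.3], [0.0, 0.0, 1.0]] [[0.696, 0.718, -0.002], [0.512, -0.498, -0.7], [-0.503, 0.487, -0.714]] [-0.44620749 -0.27043985  1.35733126]
top [[436.0, 0.0, 253.1], [0.0, 436.0, 197.9], [0.0, 0.0, 1.0]] [[-0.01, -1.0, -0.025], [-0.997, 0.012, -0.08], [0.08, 0.024, -0.997]] [0.02116402 0.64835568 1.18317132]
```

View pics/scene0.png

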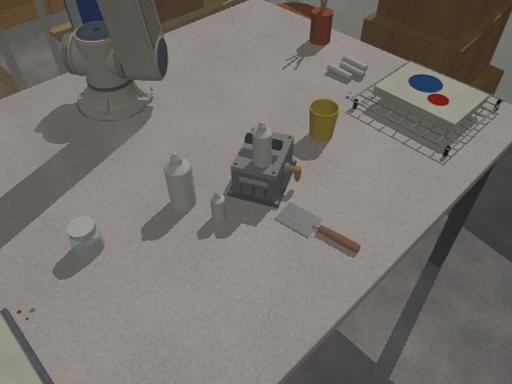

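View pics/top0.png

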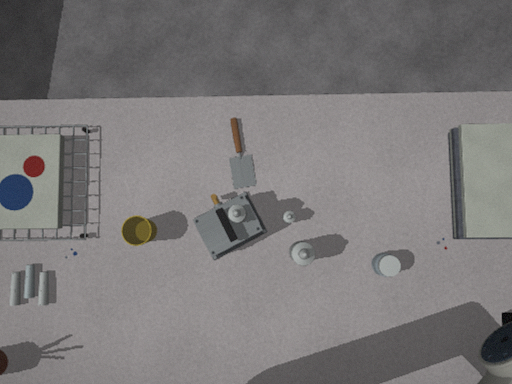

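Three bottles are visible. In scene pixels they are one on the filler deck (262,145), a large one on the bench (180,182) and a tiny one (219,207). The one on the deck beside the T-handle fits the description, so I'll confirm it with a crop and measurements.

```bash
cat > h.py <<'E'
import numpy as np,cv2
def load(f): return np.load(f)
def world(z,mask=None):
    d=z['d'];K=z['intrinsics'];v,u=np.mgrid[:d.shape[0],:d.shape[1]]
    c=np.stack([(u-K[0,2])/K[0,0]*d,(v-K[1,2])/K[1,1]*d,d],-1)
    return (c-z['t'])@z['R']
def ray(z,u,v,h):
    K=z['intrinsics'];R=z['R'];t=z['t']
    o=-R.T@t;d=R.T@np.array([(u-K[0,2])/K[0,0],(v-K[1,2])/K[1,1],1]);s=(h-o[2])/d[2];return o+s*d
E
python3 - <<'E'
from h import *
z=load('top0.npz');W=world(z);p=z['p']
cv2.imwrite('pics/crop_top.png',cv2.resize(p[180:280,170:320],None,fx=5,fy=5,interpolation=cv2.INTER_CUBIC))
s=load('scene0.npz');cv2.imwrite('pics/crop_sc.png',cv2.resize(s['p'][110:220,150:310],None,fx=5,fy=5,interpolation=cv2.INTER_CUBIC))
S=world(s)
for n,X,P in(('top',W,p),('sc',S,s['p'])):
    roi=(X[...,0]>.2)&(X[...,0]<.7)&(X[...,1]>-.45)&(X[...,1]<.35)
    m=roi&(abs(X[...,2]-.095)<.006)
    k,l,st,c=cv2.connectedComponentsWithStats(m.astype(np.uint8))
    for i in range(1,k):
        if st[i,4]>60:
            pts=X[l==i][:,:2].astype(np.float32);print(n,'deck',st[i],cv2.minAreaRect(pts))
    m=roi&(X[...,2]>.02)
    k,l,st,c=cv2.connectedComponentsWithStats(m.astype(np.uint8))
    for i in range(1,k):
        if st[i,4]>40: q=X[l==i];print(n,st[i],c[i].round(),q.min(0).round(3),q.max(0).round(3))
    hsv=P.max(-1)
    m=roi&(abs(X[...,2]-.131)<.008)&(hsv<60)
    pts=X[m][:,:2].astype(np.float32);print('handle',len(pts),cv2.minAreaRect(pts) if len(pts)>3 else 0)
    m=roi&(X[...,2]>.185)&(X[...,2]<.25);q=X[m];print('tops',len(q),q[q[:,2]>.195].mean(0) if len(q) else 0,q[:,2].max() if len(q) else 0)
E
```

```text
top deck [ 193  193   70   64 1836] ((0.5751522183418274, 0.08007289469242096), (0.11028578132390976, 0.15035691857337952), 27.445581436157227)
top deck [124 215  28  30 103] ((0.5637414455413818, 0.31453558802604675), (0.06969253718852997, 0.07602610439062119), 88.98820495605469)
top [ 193  193   70   64 2543] [227. 223.] [ 0.492 -0.015  0.023] [0.66  0.17  1.231]
top [283 210  13  13 133] [289. 216.] [ 0.552 -0.098  0.036] [ 0.612 -0.015  1.231]
top [124 215  33  30 402] [139. 230.] [ 0.526 -0.015  0.02 ] [0.602 0.35  1.231]
top [290 241  26  24 494] [302. 252.] [ 0.472 -0.143  0.02 ] [ 0.552 -0.015  1.231]
top [373 253  28  24 534] [386. 264.] [ 0.433 -0.369  0.02 ] [ 0.552 -0.015  1.231]
top [ 478  321   34   63 1633] [497. 356.] [ 0.334 -0.379  0.548] [ 0.552 -0.015  1.231]
handle 259 ((0.5746253728866577, 0.08005446940660477), (0.0873124897480011, 0.019110482186079025), 24.791311264038086)
tops 141 [0.60110889 0.04934476 0.20414929] 0.21122726568341105
sc deck [309  99  30  19 113] ((0.5621575713157654, 0.31255432963371277), (0.0810546725988388, 0.0743211954832077), 0.818795919
[... 192 characters left out ...]
94213867, -0.12566696107387543), (0.05971180647611618, 0.027248743921518326), 59.784332275390625)
sc [309  99  30  38 860] [321. 118.] [0.522 0.275 0.02 ] [0.603 0.35  0.099]
sc [ 230  122   71   77 3463] [263. 162.] [ 0.491 -0.015  0.02 ] [0.661 0.172 0.209]
sc [ 163  153   32   54 1234] [179. 181.] [ 0.471 -0.148  0.02 ] [ 0.531 -0.089  0.158]
sc [210 192  16  26 325] [217. 205.] [ 0.58  -0.104  0.02 ] [ 0.613 -0.071  0.087]
sc [  66  216   37   39 1025] [ 83. 235.] [ 0.436 -0.377  0.02 ] [ 0.496 -0.314  0.078]
handle 113 ((0.5760759711265564, 0.0770329087972641), (0.08734246343374252, 0.023265209048986435), 24.838171005249023)
tops 121 [0.6030794  0.04435783 0.20133718] 0.2089732485552942
```

View pics/crop_top.png

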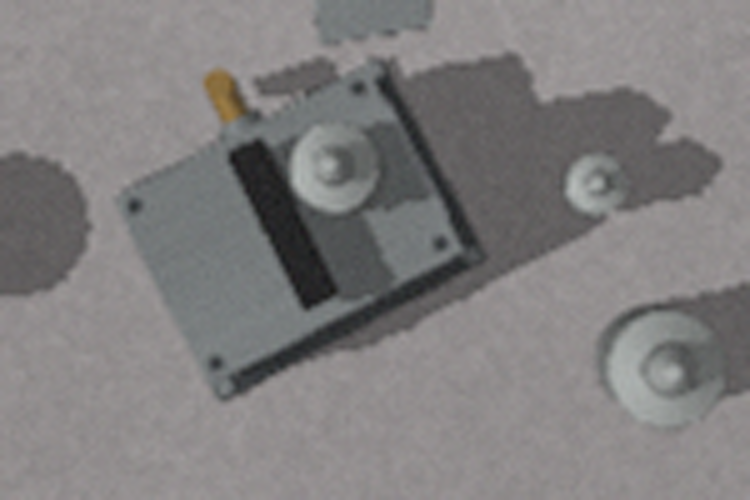

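View pics/crop_sc.png

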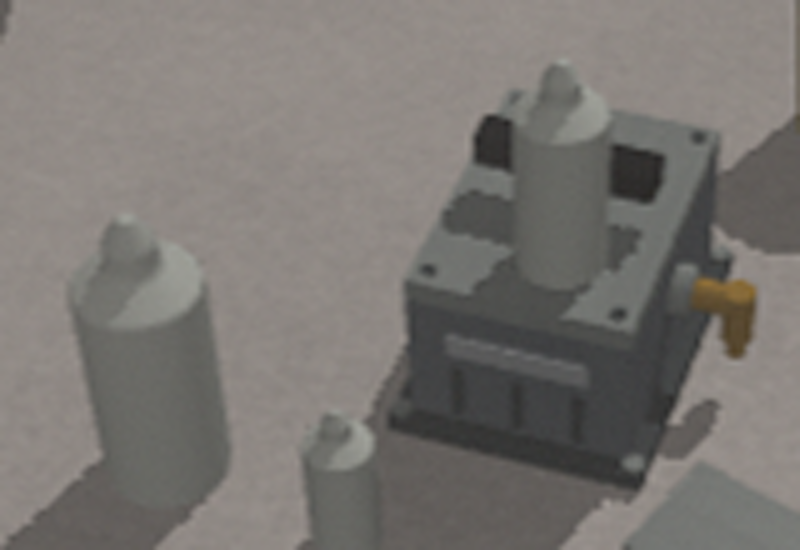

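The crops confirm it. The deck bottle (top px 237,213, scene px 262,145) stands beside the black bar and tops out at about 0.209 m, which is 95 + 114 mm. The other two bottles are on the bench, at about 0.158 m and 0.087 m high. Next I'll refine the bottle position by rays.

```bash
python3 - <<'E'
from h import *
from cell import r
z=load('top0.npz');s=load('scene0.npz')
print('tip top',ray(z,236.5,212.8,.207),'tip sc',ray(s,262.2,124.5,.206))
W=world(z);m=(W[...,2]>.178)&(W[...,2]<.22);m=m.astype(np.uint8);k,l,st,c=cv2.connectedComponentsWithStats(m)
for i in range(1,k):
    if st[i,4]>30 and abs(c[i][0]-237)<15:
        cnt=cv2.findContours((l==i).astype(np.uint8),0,1)[0][0];(u,v),R=cv2.minEnclosingCircle(cnt);print(st[i],u,v,R,ray(z,u,v,.182))
st=r.read_state();R=st['eef_rot'];t=np.array([.602,.047,.25])
print('shift',R.T@(t-st['eef_pos'])*100)
E
```

```text
tip top [0.59929968 0.04912699 0.207     ] tip sc [0.60542549 0.04448538 0.206     ]
[229 204  17  18 252] 237.0 212.57691955566406 8.950074195861816 [0.60098492 0.04947457 0.182     ]
shift [-56.67633768  34.14838221  -1.89748129]
```

send_rows --plan '[[8.5,[-4,2.4,-2],-8],[8.5,[-8,4.8,-2.5],-16],[8.5,[-12,7.2,-3],-24],[8.5,[-16,9.6,-3],-32],[8.5,[-20,12,-3],-40],[8.5,[-24,14.4,-3],-48],[8.5,[-28,16.8,-3],-56],[8.5,[-32,19.2,-3],-64]]' --grip_force 40

```text
time: 0.9
eef_pos: [0.4405, -0.1899, 0.2606]
eef_rot: [[-0.018, -1.0, -0.001], [-1.0, 0.018, 0.002], [-0.002, 0.001, -1.0]]
wrist_force: [0.7, -0.5, 0.8]
gripper_width: 0.995
```

```bash
cat >> h.py <<'E'
def plan(t,yaw=None):
    from cell import r
    s=r.read_state();R=s['eef_rot'];d=R.T@(np.array(t)-s['eef_pos'])*100
    a=np.degrees(np.arctan2(R[1,1],R[0,1]));print('t',s['time'],'pos',s['eef_pos'].round(4),'yang',a.round(2),'tilt',R[:,2].round(4),'F',s['wrist_force'].round(2),'q6',s['joint_positions'].round(2)[[0,5]],'w',round(s['gripper_width'],3))
    print('shift cm',d.round(2),'spin',None if yaw is None else [(((a-yaw)+90)%180-90).round(2)])
E
python3 -c "
from h import *
plan([.602,.047,.25],27.5)"
```

```text
t 0.9 pos [ 0.4405 -0.1899  0.2606] yang 178.96 tilt [-0.0011  0.0017 -1.    ] F [ 0.73 -0.51  0.84] q6 [-0.08  0.06] w 0.995
shift cm [-23.97 -15.72   1.09] spin [np.float64(-28.54)]
```

send_rows --plan '[[8.5,[-4,-2.6,0],-5],[8.5,[-8,-5.2,0],-10],[8.5,[-12,-7.8,0],-15],[8.5,[-16,-10.4,0],-20],[8.5,[-20,-13.1,0.5],-25],[8.5,[-24,-15.7,1],-28.5],[8.5,[-24,-15.7,1],-28.5],[8.5,[-24,-15.7,1],-28.5]]'

```text
time: 1.7
eef_pos: [0.6017, 0.0482, 0.2494]
eef_rot: [[0.462, -0.887, -0.004], [-0.887, -0.462, 0.001], [-0.003, 0.003, -1.0]]
wrist_force: [-0.3, -0.7, -1.5]
gripper_width: 0.994
```

```bash
python3 -c "
from h import *
from cell import r
p,d=r.capture('wrist');cv2.imwrite('pics/w1.png',p);np.savez('w1.npz',p=p,d=d,**r.camera_model('wrist'))
plan([.602,.047,.146],27.5)"
```

```text
t 1.75 pos [0.6016 0.0472 0.2504] yang -152.54 tilt [-0.0022  0.0011 -1.    ] F [-0.24 -0.4  -0.16] q6 [0.34 0.14] w 0.995
shift cm [ 0.06 -0.04 10.44] spin [np.float64(-0.04)]
```

View pics/w1.png

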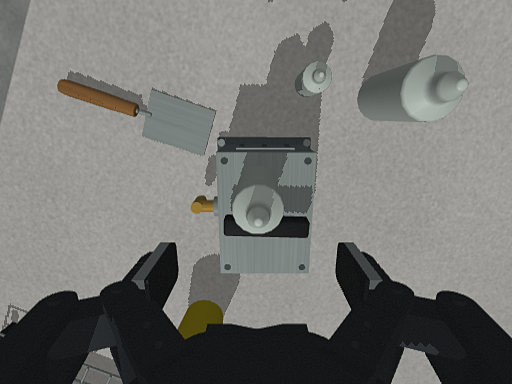

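The wrist view shows the bottle at (258,212) against the bar at (267,227), centred between the open fingers. I'll cross-check with wrist rays.

```bash
python3 -c "
from h import *
z=load('w1.npz');W=world(z)
m=((W[...,2]>.178)&(W[...,2]<.195)).astype(np.uint8);m[240:]=0
k,l,st,c=cv2.connectedComponentsWithStats(m)
for i in range(1,k):
  if st[i,4]>50: q=W[l==i];print(st[i],c[i],q.min(0),q.max(0))
m=(abs(W[...,2]-.131)<.006)&(z['p'].max(-1)<60);print(cv2.minAreaRect(W[m][:,:2].astype(np.float32)))
m=(abs(W[...,2]-.095)<.006);m[280:]=0;print(cv2.minAreaRect(W[m][:,:2].astype(np.float32)))
u,v=[int(x) for x in (258,222)];print(ray(z,258,218,.209))
"
```

```text
[ 232  183   52   51 1640] [257.55426829 205.62073171] [0.57925001 0.02572708 0.17800596] [0.62215196 0.06892761 0.19497862]
((0.5745068788528442, 0.07691396027803421), (0.08893126249313354, 0.01986723765730858), 25.79452133178711)
((0.5501387119293213, 0.014784768223762512), (0.21133920550346375, 0.23897939920425415), 27.235063552856445)
[0.60168762 0.04518461 0.209     ]
```

send_rows --plan '[[8.5,[0,0,4],0],[8.5,[0,0,7],0],[8.5,[0,0,9],0],[8.5,[0,0,10.3],0],[8.5,[0,0,10.3],0]]' --grip_force 40

```text
time: 2.25
eef_pos: [0.5997, 0.0458, 0.146]
eef_rot: [[0.459, -0.888, -0.005], [-0.888, -0.459, 0.0], [-0.003, 0.005, -1.0]]
wrist_force: [0.3, 0.1, 0.8]
gripper_width: 0.997
```

send_rows --plan '[[6.5,[0,0,0],0],[5.5,[0,0,0],0],[4.8,[0,0,0],0],[4.4,[0,0,0],0],[4.0,[0,0,0],0],[3.5,[0,0,0],0],[3.5,[0,0,0],0]]' --grip_force 40

```text
time: 2.95
eef_pos: [0.6005, 0.046, 0.1471]
eef_rot: [[0.46, -0.888, -0.003], [-0.888, -0.46, 0.001], [-0.002, 0.002, -1.0]]
wrist_force: [0.8, 1.0, 6.1]
gripper_width: 0.5
```

send_rows --plan '[[3.5,[0,0,-1],0],[3.5,[0,0,-3],0],[3.5,[0,0,-6],0],[3.5,[0,0,-9],0],[3.5,[0,0,-9],0]]'

```text
time: 3.45
eef_pos: [0.6024, 0.0458, 0.242]
eef_rot: [[0.46, -0.888, 0.004], [-0.888, -0.46, 0.001], [0.001, -0.004, -1.0]]
wrist_force: [0.5, -0.8, 0.4]
gripper_width: 0.504
```

```bash
python3 -c "
from h import *
from cell import r
p,d=r.capture('scene');cv2.imwrite('pics/s2.png',p[60:260,120:400].repeat(2,0).repeat(2,1))
plan([.38,.03,.236])"
```

```text
t 3.5 pos [0.6014 0.0461 0.2393] yang -152.63 tilt [ 2.0e-04  1.7e-03 -1.0e+00] F [-0.39 -0.39 -2.04] q6 [0.33 0.14] w 0.5
shift cm [-8.75 20.4   0.32] spin None
```

View pics/s2.png

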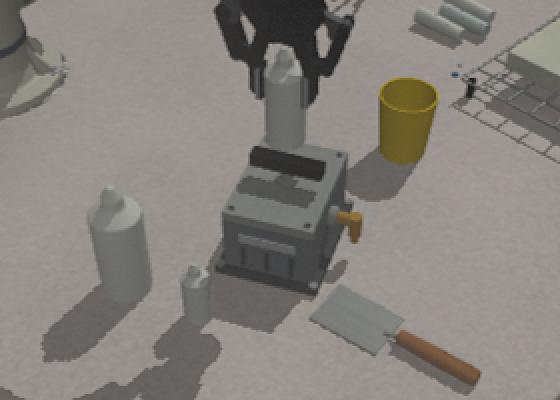

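The image shows the bottle lifted clear (at ~(285,100)), with the bar still home. I'll carry it to the free bench area in front of the filler.

send_rows --plan '[[3.5,[-1.2,2.8,0],0],[3.5,[-2.7,6.3,0],0],[3.5,[-4.4,10.2,0],0],[3.5,[-6.1,14.1,0],0],[3.5,[-7.5,17.4,0],0],[3.5,[-8.5,19.7,0],0],[3.5,[-8.8,20.4,0],0],[3.5,[-8.8,20.4,0],0]]'

```text
time: 4.3
eef_pos: [0.3787, 0.0303, 0.2389]
eef_rot: [[0.46, -0.888, -0.0], [-0.888, -0.46, 0.002], [-0.002, -0.0, -1.0]]
wrist_force: [0.3, 0.3, -0.4]
gripper_width: 0.501
```

```bash
python3 -c "
from h import *
from cell import r
p,d=r.capture('scene');cv2.imwrite('pics/s3.png',p[20:260,60:400].repeat(2,0).repeat(2,1))
plan([.38,.03,.052])"
```

```text
t 4.35 pos [0.3796 0.0305 0.2388] yang -152.61 tilt [-4.0e-04  1.6e-03 -1.0e+00] F [ 0.34  0.16 -0.63] q6 [ 0.5  -0.02] w 0.5
shift cm [ 9.000e-02 -1.000e-02  1.868e+01] spin None
```

View pics/s3.png

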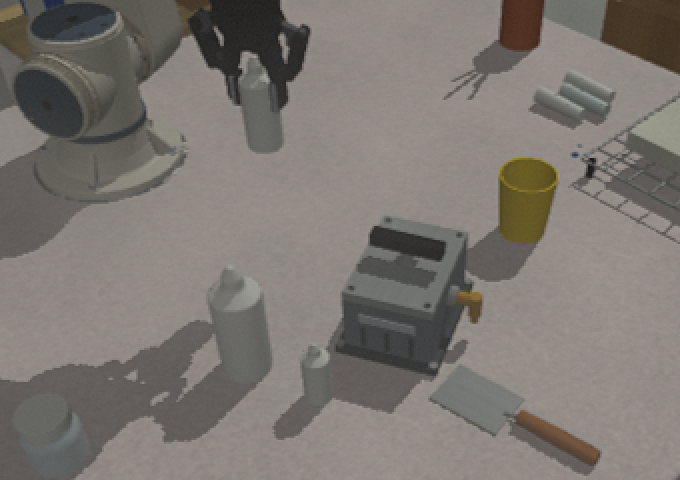

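send_rows --plan '[[3.5,[0,0,3],0],[3.5,[0,0,7],0],[3.5,[0,0,11],0],[3.5,[0,0,14.5],0],[3.5,[0,0,16.5],0],[3.5,[0,0,17.5],0],[3.5,[0,0,17.8],0],[3.5,[0,0,17.8],0]]'

```text
time: 5.15
eef_pos: [0.3803, 0.0309, 0.0611]
eef_rot: [[0.46, -0.888, -0.0], [-0.888, -0.46, 0.001], [-0.001, -0.0, -1.0]]
wrist_force: [-0.7, -0.7, -0.7]
gripper_width: 0.501
```

```bash
python3 -c "
from h import *
plan([.38,.03,.0525])"
```

```text
t 5.15 pos [0.3803 0.0309 0.0611] yang -152.6 tilt [-2.0e-04  1.4e-03 -1.0e+00] F [-0.74 -0.72 -0.67] q6 [ 0.5  -0.02] w 0.501
shift cm [0.07 0.06 0.86] spin None
```

send_rows --plan '[[3.5,[0,0,0.3],0],[3.5,[0,0,0.5],0],[3.5,[0,0,0.65],0],[3.5,[0,0,0.75],0],[3.5,[0,0,0.8],0],[3.5,[0,0,0.85],0]]'

```text
time: 5.75
eef_pos: [0.3803, 0.0309, 0.0526]
eef_rot: [[0.46, -0.888, 0.0], [-0.888, -0.46, 0.001], [-0.001, -0.001, -1.0]]
wrist_force: [0.2, -0.3, -1.5]
gripper_width: 0.502
```

```bash
python3 -c "
from h import *
plan([.38,.03,.0525])"
```

```text
t 5.75 pos [0.3803 0.0309 0.0526] yang -152.6 tilt [ 0.      0.0014 -1.    ] F [ 0.16 -0.27 -1.49] q6 [ 0.5  -0.02] w 0.502
shift cm [0.07 0.07 0.01] spin None
```

send_rows --plan '[[3.5,[0,0,0.1],0],[3.5,[0,0,0.1],0]]'

```text
time: 5.95
eef_pos: [0.3805, 0.0309, 0.0521]
eef_rot: [[0.46, -0.888, 0.0], [-0.888, -0.46, 0.001], [-0.001, -0.001, -1.0]]
wrist_force: [-2.4, -0.9, 4.5]
gripper_width: 0.502
```

send_rows --plan '[[3.5,[0,0,0.1],0],[3.5,[0,0,0.1],0]]'

```text
time: 6.15
eef_pos: [0.3807, 0.0308, 0.052]
eef_rot: [[0.461, -0.887, 0.001], [-0.887, -0.461, 0.001], [-0.0, -0.001, -1.0]]
wrist_force: [-4.4, 1.7, 11.9]
gripper_width: 0.502
```

Contact with the bench. I'll release gradually.

send_rows --plan '[[4.4,[0,0,-0.05],0],[4.8,[0,0,-0.05],0],[5.5,[0,0,-0.05],0],[6.5,[0,0,-0.05],0],[8.5,[0,0,-0.05],0],[8.5,[0,0,-0.05],0],[8.5,[0,0,-0.05],0]]'

```text
time: 6.85
eef_pos: [0.3807, 0.0308, 0.0525]
eef_rot: [[0.461, -0.887, 0.001], [-0.887, -0.461, 0.001], [-0.0, -0.001, -1.0]]
wrist_force: [-0.4, -0.0, -0.3]
gripper_width: 0.994
```

send_rows --plan '[[8.5,[0,0,-2],0],[8.5,[0,0,-5],0],[8.5,[0,0,-9],0],[8.5,[0,0,-13],0],[8.5,[0,0,-17],0],[8.5,[0,0,-19],0],[8.5,[0,0,-19],0]]'

```text
time: 7.55
eef_pos: [0.3822, 0.0311, 0.2456]
eef_rot: [[0.461, -0.887, 0.007], [-0.887, -0.461, 0.003], [0.001, -0.007, -1.0]]
wrist_force: [0.3, 0.1, 0.0]
gripper_width: 0.992
```

```bash
python3 -c "
from h import *
from cell import r
p,d=r.capture('scene');cv2.imwrite('pics/s4.png',p[20:260,60:400].repeat(2,0).repeat(2,1))
p,d=r.capture('top');np.savez('top4.npz',p=p,d=d,**r.camera_model('top'));cv2.imwrite('pics/t4.png',p)
plan([.5746,.078,.236],115.3)"
```

```text
t 7.65 pos [0.3804 0.0308 0.2423] yang -152.56 tilt [ 7.0e-04  1.4e-03 -1.0e+00] F [-0.39  0.44 -0.65] q6 [ 0.5  -0.02] w 0.995
shift cm [  4.76 -19.41   0.65] spin [np.float64(-87.86)]
```

View pics/s4.png

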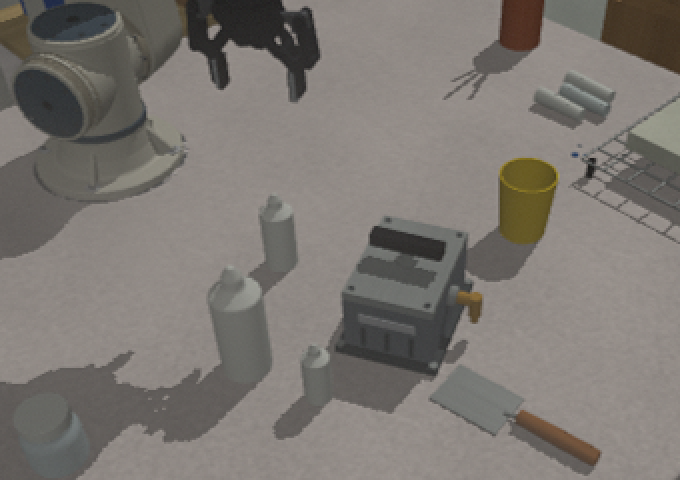

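The bottle stands upright on the bench (crop px 278,235) and the bar is still home. Now over the handle.

send_rows --plan '[[8.5,[0.6,-2.8,0],-8],[8.5,[1.2,-5.6,0],-16],[8.5,[1.8,-8.4,0],-24],[8.5,[2.4,-11.2,0],-32],[8.5,[3,-14,0],-40],[8.5,[3.6,-16.8,0],-48],[8.5,[4.8,-19.4,0],-56],[8.5,[4.8,-19.4,0],-64]]'

```text
time: 8.45
eef_pos: [0.5761, 0.0777, 0.2386]
eef_rot: [[1.0, 0.03, -0.005], [0.03, -1.0, -0.001], [-0.005, 0.0, -1.0]]
wrist_force: [-0.2, -0.3, -1.3]
gripper_width: 0.991
```

send_rows --plan '[[8.5,[0,0,0],-8],[8.5,[0,0,0],-16],[8.5,[0,0,0],-24],[8.5,[0,0,0],-24],[8.5,[0,0,0],-24]]'

```text
time: 8.95
eef_pos: [0.5757, 0.0776, 0.2375]
eef_rot: [[0.902, 0.431, -0.007], [0.431, -0.902, -0.001], [-0.006, -0.002, -1.0]]
wrist_force: [-0.2, -0.2, -0.8]
gripper_width: 0.996
```

```bash
python3 -c "
from h import *
from cell import r
plan([.5746,.077,.11],115.3)
p,d=r.capture('wrist');cv2.imwrite('pics/w5.png',p);np.savez('w5.npz',p=p,d=d,**r.camera_model('wrist'))
for n in ('w5','top4'):
  z=load(n+'.npz');W=world(z);b=(z['p'].max(-1)<60)
  m=(abs(W[...,2]-.131)<.006)&b&(abs(W[...,0]-.575)<.07)&(abs(W[...,1]-.078)<.07);print(cv2.minAreaRect(W[m][:,:2].astype(np.float32)))
  m=(abs(W[...,2]-.095)<.006)&(abs(W[...,0]-.575)<.11)&(abs(W[...,1]-.078)<.11);print(cv2.minAreaRect(W[m][:,:2].astype(np.float32)))
"
```

```text
t 8.95 pos [0.5757 0.0776 0.2375] yang -64.48 tilt [-0.0066 -0.0012 -1.    ] F [-0.18 -0.15 -0.75] q6 [0.4  1.61] w 0.996
shift cm [-0.04  0.03 12.75] spin [np.float64(0.22)]
((0.575416088104248, 0.07935842126607895), (0.0886639878153801, 0.019717233255505562), 25.28633689880371)
((0.5745334625244141, 0.07875432819128036), (0.11095981299877167, 0.1502261608839035), 27.227426528930664)
((0.5744775533676147, 0.08000200241804123), (0.08694863319396973, 0.01905106008052826), 24.772335052490234)
((0.5751869082450867, 0.07989140599966049), (0.11016353964805603, 0.15011584758758545), 27.206443786621094)
```

View pics/w5.png

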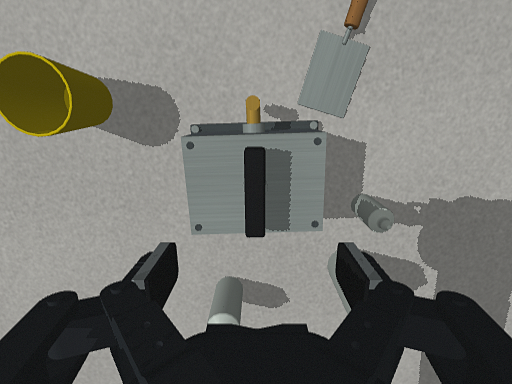

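send_rows --plan '[[8.5,[-0.05,-0.1,4],0.5],[8.5,[-0.05,-0.1,8],0.5],[8.5,[-0.05,-0.1,10],0.5],[8.5,[-0.05,-0.1,12],0.5],[8.5,[-0.05,-0.1,13],0.5],[8.5,[-0.05,-0.1,13.3],0.5],[6,[-0.05,-0.1,13.3],0.5],[4,[-0.05,-0.1,13.3],0.5]]' --grip_force 20

```text
time: 9.8
eef_pos: [0.5748, 0.0783, 0.1059]
eef_rot: [[0.906, 0.423, -0.004], [0.423, -0.906, -0.001], [-0.004, -0.001, -1.0]]
wrist_force: [1.2, -1.3, 0.8]
gripper_width: 0.684
```

```bash
python3 -c "
from h import *
from cell import r
plan([.5747,.0785,.104],115.2)
p,d=r.capture('wrist');cv2.imwrite('pics/w6.png',p)
z=dict(p=p,d=d,**r.camera_model('wrist'));W=world(z);s=r.read_state();L=(W-s['eef_pos'])@s['eef_rot']
np.savez('w6.npz',L=L,**z)
for v in (200,230,260,290): print(v,[tuple((L[v,u]*1000).round(0))+(int(p[v,u].max()),) for u in range(200,330,8)])
"
```

```text
t 9.8 pos [0.5748 0.0783 0.1059] yang -64.97 tilt [-4.2e-03 -6.0e-04 -1.0e+00] F [ 1.21 -1.31  0.83] q6 [0.4 1.6] w 0.684
shift cm [-0.01 -0.02  0.19] spin [np.float64(-0.17)]
200 [(np.float64(25.0), np.float64(-33.0), np.float64(11.0), 166), (np.float64(25.0), np.float64(-28.0), np.float64(11.0), 162), (np.float64(25.0), np.float64(-24.0), np.float64(11.0), 160), (np.float64(25.0), np.float64(-19.0), np.float64(11.0), 158), (np.float64(35.0), np.float64(-11.0), np.float64(-24.0), 43), (np.float64(36.0), np.float64(-7.0), np.float64(-27.0), 40), (np.float64(36.0), np.float64(-3.0), np.float64(-26.0), 39), (np.float64(36.0), np.float64(0.0), np.float64(-25.0), 36), (np.float64(36.0), np.float64(4.0), np.float64(-25.0), 37), (np.float64(36.0), np.float64(8.0), np.float64(-25.0), 31), (np.float64(25.0), np.float64(14.0), np.float64(10.0), 107), (np.float64(25.0), np.float64(19.0), np.float64(10.0), 106), (np.float64(25.0), np.float64(24.0), np.float64(9.0), 105), (np.float64(25.0), np.float64(29.0), np.float64(10.0), 105), (np.float64(25.0), np.float64(34.0), np.float64(11.0), 105), (np
[... 2552 characters left out ...]
 np.float64(-25.0), 25), (np.float64(-11.0), np.float64(-4.0), np.float64(-26.0), 27), (np.float64(-11.0), np.float64(0.0), np.float64(-26.0), 27), (np.float64(-12.0), np.float64(4.0), np.float64(-25.0), 26), (np.float64(-11.0), np.float64(8.0), np.float64(-26.0), 26), (np.float64(-38.0), np.float64(16.0), np.float64(11.0), 110), (np.float64(-37.0), np.float64(21.0), np.float64(10.0), 107), (np.float64(-37.0), np.float64(27.0), np.float64(10.0), 107), (np.float64(-37.0), np.float64(32.0), np.float64(10.0), 109), (np.float64(-37.0), np.float64(37.0), np.float64(11.0), 159), (np.float64(-4.0), np.float64(30.0), np.float64(-36.0), 22), (np.float64(1.0), np.float64(31.0), np.float64(-43.0), 44)]
```

View pics/w6.png

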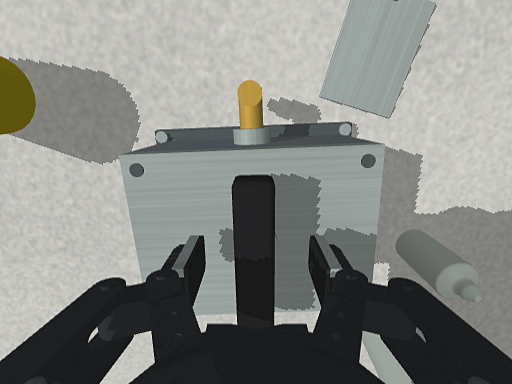

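```bash
python3 -c "
from h import *
z=load('w6.npz');L=z['L']
m=(abs(L[...,2]+.0255)<.005)&(z['p'].max(-1)<60)
for v in range(190,290,12):
  u=np.where(m[v,220:285])[0]+220;y=L[v,u,1]*1000;print(v,u[0],u[-1],y.min().round(1),y.max().round(1),((y.min()+y.max())/2).round(2),(L[v,u,0].mean()*1000).round(1))
"
```

```text
190 232 274 -10.6 8.5 -1.06 40.8
202 232 274 -10.8 8.6 -1.1 35.1
214 233 274 -10.6 8.7 -0.91 29.3
226 233 274 -10.7 8.8 -0.98 23.3
238 234 274 -10.3 9.0 -0.64 17.1
250 234 274 -10.6 9.1 -0.76 10.8
262 235 274 -10.2 9.2 -0.47 4.3
274 235 274 -10.4 9.4 -0.5 -2.5
286 236 273 -9.9 9.0 -0.48 -9.3
```

send_rows --plan '[[4,[0,-0.06,0.15],-0.7],[4,[0,-0.06,0.15],-0.7],[3,[0,-0.06,0.15],-0.7],[2.6,[0,-0.06,0.15],-0.7],[2.3,[0,-0.06,0.15],-0.7],[2.15,[0,-0.06,0.15],-0.7],[2.1,[0,-0.06,0.15],-0.7]]' --grip_force 20

```text
time: 10.55
eef_pos: [0.5746, 0.0789, 0.1045]
eef_rot: [[0.901, 0.434, -0.004], [0.434, -0.901, -0.0], [-0.004, -0.001, -1.0]]
wrist_force: [-0.2, -0.1, -0.4]
gripper_width: 0.245
```

send_rows --plan '[[2.0,[0,0,0],0],[1.9,[0,0,0],0],[1.7,[0,0,0],0]]'

```text
time: 10.85
eef_pos: [0.5745, 0.0791, 0.1045]
eef_rot: [[0.901, 0.434, -0.004], [0.434, -0.901, -0.0], [-0.004, -0.002, -1.0]]
wrist_force: [-1.5, 2.8, 1.5]
gripper_width: 0.228
```

```bash
python3 -c "
from h import *
from cell import r
plan([.5747,.0785,.104],115.2)
s=r.read_state();print(s['eef_rot'].T@s['wrist_force'],s['torque'])"
```

```text
t 10.85 pos [0.5745 0.0791 0.1045] yang -64.26 tilt [-4.1e-03 -2.0e-04 -1.0e+00] F [-1.49  2.82  1.53] q6 [0.41 1.62] w 0.228
shift cm [-0.01  0.06  0.05] spin [np.float64(0.54)]
[-0.12102378 -3.1835017  -1.52587332] [ 0.56461153  0.35581666 -0.01976414]
```

send_rows --plan '[[1.5,[0,-0.02,0],0],[1.5,[0,-0.02,-0.1],0],[1.5,[0,-0.02,-0.3],0],[1.5,[0,-0.02,-0.6],0],[1.5,[0,-0.02,-0.9],0],[1.5,[0,-0.02,-1.0],0]]' --grip_force 35

```text
time: 11.45
eef_pos: [0.5746, 0.0793, 0.1149]
eef_rot: [[0.901, 0.434, -0.004], [0.434, -0.901, -0.0], [-0.003, -0.002, -1.0]]
wrist_force: [0.0, -0.2, -2.7]
gripper_width: 0.225
```

```bash
python3 -c "
from h import *
from cell import r
plan([.5745,.0791,.1445])
s=r.read_state();print(s['eef_rot'].T@s['wrist_force'],s['torque'])
p,d=r.capture('scene');cv2.imwrite('pics/s7.png',p[60:260,150:390].repeat(3,0).repeat(3,1))"
```

```text
t 11.45 pos [0.5746 0.0793 0.1149] yang -64.27 tilt [-3.8e-03 -1.0e-04 -1.0e+00] F [ 0.01 -0.2  -2.73] q6 [0.41 1.61] w 0.225
shift cm [-0.02  0.01 -2.96] spin None
[-0.07094014  0.19185786  2.72514384] [ 0.01467268 -0.07153448  0.01637037]
```

View pics/s7.png

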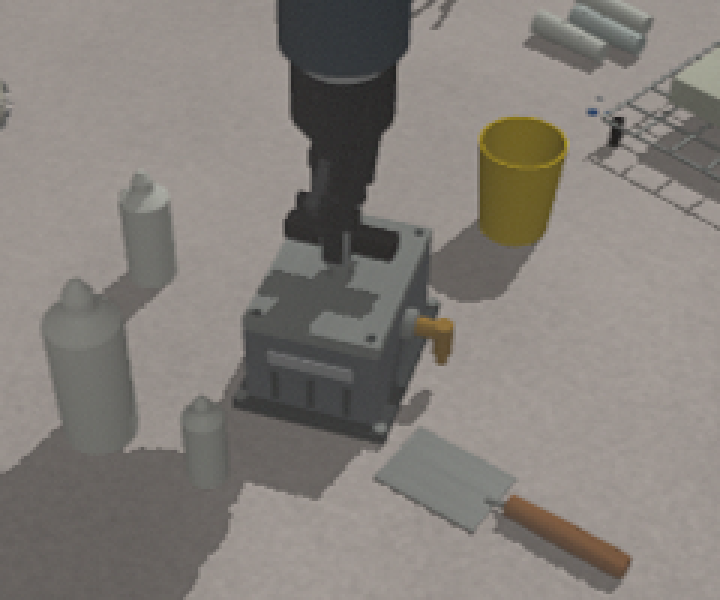

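The handle lifted about 10 mm in the gripper (crop px 340,240). The force is about 2.7 N of weight with almost no lateral load, so I'll continue.

send_rows --plan '[[1.5,[0,0,-0.4],0],[1.5,[0,0,-0.9],0],[1.5,[-0.01,0,-1.5],0],[1.5,[-0.01,0,-2.1],0],[1.5,[-0.01,0,-2.6],0],[1.5,[-0.01,0,-2.9],0],[1.5,[-0.01,0,-2.97],0],[1.5,[-0.01,0,-2.97],0]]'

```text
time: 12.3
eef_pos: [0.5745, 0.0793, 0.1446]
eef_rot: [[0.901, 0.434, -0.004], [0.434, -0.901, 0.0], [-0.003, -0.002, -1.0]]
wrist_force: [-0.4, -0.2, -4.2]
gripper_width: 0.228
```

send_rows --plan '[[1.5,[0,0,0],0],[1.5,[0,0,0],0],[1.5,[0,0,0],0],[1.5,[0,0,0],0]]'

```text
time: 12.7
eef_pos: [0.5745, 0.0793, 0.1445]
eef_rot: [[0.901, 0.434, -0.004], [0.434, -0.901, 0.0], [-0.004, -0.002, -1.0]]
wrist_force: [0.1, -0.4, -3.3]
gripper_width: 0.224
```

```bash
python3 -c "
from h import *
from cell import r
plan([.5745,.0791,.1445])
s=r.read_state();print(s['eef_rot'].T@s['wrist_force'],s['torque'])
p,d=r.capture('scene');cv2.imwrite('pics/s8.png',cv2.resize(p[110:190,210:310],None,fx=7,fy=7,interpolation=cv2.INTER_CUBIC))
z=dict(p=p,d=d,**r.camera_model('scene'));W=world(z)
m=(z['p'].max(-1)<60)&(abs(W[...,0]-.575)<.05)&(abs(W[...,1]-.078)<.05)&(W[...,2]>.12)&(W[...,2]<.185)
k,l,st,c=cv2.connectedComponentsWithStats(m.astype(np.uint8))
# bar ends: points along handle axis >20mm off centre
a=np.radians(25.5);t=(W[...,0]-.5745)*np.cos(a)+(W[...,1]-.0791)*np.sin(a)
for sgn in(1,-1):
  q=W[m&(sgn*t>.025)];print(sgn,len(q),np.percentile(q[:,2],[2,50,95,99]).round(4) if len(q) else 0)
p2,d2=r.capture('top');cv2.imwrite('pics/t8.png',p2)
w=(W[...,0]>.33)&(W[...,0]<.43)&(W[...,1]>-.02)&(W[...,1]<.08)&(W[...,2]>.02);print('bottle',W[w].min(0),W[w].max(0))
"
```

```text
t 12.7 pos [0.5745 0.0793 0.1445] yang -64.27 tilt [-0.0039  0.     -1.    ] F [ 0.14 -0.37 -3.35] q6 [0.41 1.61] w 0.224
shift cm [-0.01  0.02 -0.  ] spin None
[-0.02670703  0.3987384   3.34778819] [ 0.04814683 -0.02992774 -0.00018863]
1 90 [0.156  0.1686 0.1712 0.1718]
-1 52 [0.157  0.1668 0.1711 0.1713]
bottle [0.36215357 0.00849977 0.02005701] [0.40539819 0.05123439 0.11372829]
```

View pics/s8.png

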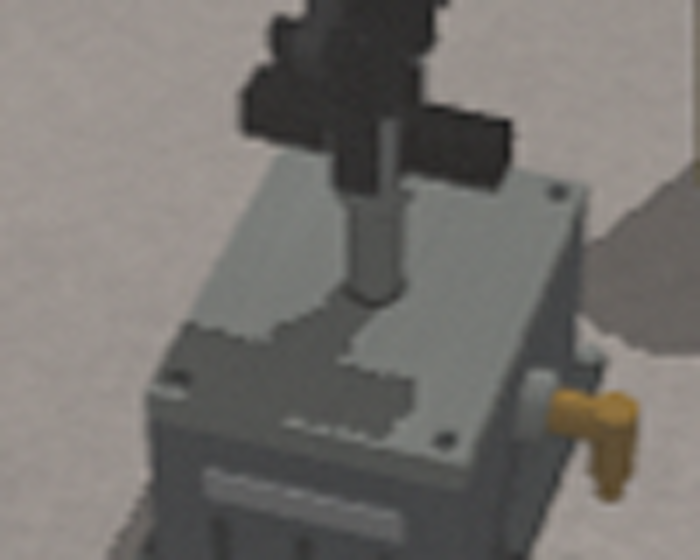

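The rod stands in the bore with the dark band at deck level (crop px 375,295). The bar top is at 0.171 m at both ends, which is home plus 40 mm and level. The bottle is upright on the bench. I'll hand in.

```bash
python3 -c "
from cell import r
print(r.close_job())"
```

```text
the job is handed in; nothing more can be done
None
```

I took the paint bottle off the deck and stood it on the bench at about (0.38, 0.03). Then I gripped the T-handle, drew the piston rod straight up 40 mm, and handed the job in at about 12.8 s while still holding it there. The hand-in reports no verdict.

**Piston:** The last checks put the top of the bar at 0.171 m at both ends, which is 40 mm above home and level. The dark band was at the deck. The wrist carried about 3.3 N of weight with under 0.5 N sideways, and the fingers were closed on the bar at about 19 mm.

**Bottle:** It was standing on the bench with its top at 0.114 m, so it is upright.

**Cup, jar and knife:** I did not re-measure these. The arm never came near them, and the cup and knife looked unmoved in the mid-lift picture, which did not include the jar.

No check failed. The camera views disagreed by a few millimetres on the bottle's position (up to about 6 mm on its nozzle tip) and by up to 3 mm on the handle's. I settled the handle with a close wrist view before closing the fingers.

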